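# Get the kiln timer out from behind the glaze jars and put the jars back

### The arm

A 7-joint arm with a two-finger parallel gripper is mounted at the origin on a cart in front of the work surface, level with it; the furniture and walls round the work are solid. World frame = base frame: x ahead of the robot, y to its left, z up, the work surface at z = 0. Lengths are in m, angles in rad, forces in N, time in s.
With the tool pointing down it reaches from about 0.35 to 0.9 m from the base axis. Payload 8.1 kg.
Tool frame: the origin (TCP) lies at the very end of the fingers, on their centre line; the grasp point (between the pads) lies 19 mm behind it (grasp_offset is the distance from the TCP to the grasp point, in m); z points along the fingers, y is the line along which they close (so a half turn about z gives the same grasp; the last joint's range is limited). The gripper opens to 92 mm and grips with 3 to 60 N. Pads are 19 mm wide; open, the fingers measure 130 mm over their backs; the gripper's body (75 mm by 190 mm) begins 47 mm behind the grasp point.
Start: joints at [1.112, 0.434, 0.025, 1.573, -0.012, 1.134, -0.075], TCP at [0.218, -0.586, 0.227] pointing down, gripper open.
Joint ranges: [-2.62, 2.62], [-0.44, 2.09], [-1.27, 1.32], [0.08, 2.57], [-1.32, 4.46], [0.12, 2], [-2.74, 2.74]. Speed limits (rad/s): [2.22, 2.22, 3.01, 3.01, 3.14, 3.14, 3.14].

### API

Orientations are given as a unit quaternion [w, x, y, z].
In Python, from rig import get_obs, grab_frame, job_done, grasp_offset gives the robot as it stands.
- The arm moves only by the tool apply_moves, never from a script. Its argument "rows" is one flat list of numbers, 7 for each row, row after row: the shift along the world's x, y, z scaled (see below), then the turn, a rotation vector about the world's x, y, z scaled (see below), then the opening, from -1 (shut) to 1 (fully open). A call has 1 to 8 rows; each row is the pose to reach, as a shift and turn from the pose commanded when the call began; what a row does not reach only later rows make up. The controller multiplies each number of a shift by 800 mm and each number of a turn by 90 degrees. A row lasts 1/12 s, in which the tool goes at most 41.7 mm and 7.16 degrees, less where a joint would pass 70% of its speed; a pose out of reach is approached as far as the arm can. A call with a number of a shift or a turn outside -1 to 1 is refused whole. A call with a gripper value outside its range is refused whole. The fingers move at their own pace and stop on an object; the grip force is fixed at half the most. Time passes only in rows, so rows that repeat a pose let the fingers close. It gives the time, the measured TCP pose, the force, the opening and the grip force at its end, in the units of the state.
- get_obs(): the state, without advancing time (a new reading comes with each control period).
- grab_frame(name): name is "scene" or "side" or "wrist"; returns a dict with "img" (420x560x3 uint8, red, green, blue), "z_map" (420x560 float32, m along the optical axis (not along the pixel's ray), 0 where there is no reading), "mtx" (3x3 intrinsics, pixels), "extrinsics" (4x4, takes a point from world to camera coordinates); the wrist camera has in their place "hand_eye" (4x4, takes a point from camera to tool coordinates, whose origin is the TCP and whose axes are the flange's). Camera axes: x right, y down, z forward; pixel columns grow to the right and rows downward; lengths in m; the calibration is good to about 2 mm. A picture is of the moment at which its call begins: read the wrist's pose just before it.
- job_done(): hands the job in; it is judged then, once.
The state is a dict: "clock": time; "joint_pos": joint angles; "qvel": joint speeds; "effort": joint torques, N m; "eef_pos": TCP position; "ee_rot": TCP orientation; "wrist_force": force on the tool from outside, world axes, zero at the start; "torque": the same for the moment, N m; "grip_width": opening from 0.0 (shut) to 1.0 (fully open); "gripper_force": force on a finger pad.
Only numpy, scipy, OpenCV 4.12 (cv2) and the standard library are available. Lean on these libraries where they do the work, as an engineer would, in place of code of your own. Each camera call takes 0.05 s, during which the arm holds its last target. There are 200 camera calls.

### The job

The kiln timer is hemmed in at the back of the wooden caddy by three glaze jars. First move all three jars over to the flat ware board, so that they stand upright on it together; then lift the timer out and stand it upright in the middle of the round cork mat; then put the jars back in the caddy, each standing just where that same jar stood before. Leave the loose cap, the round tile and the wooden rib alone.

Things in the scene. Friction and masses are not known exactly. Their poses are not given: they have to be found in the camera images.
- caddy: Fixed plywood caddy, open in front and on top. Base 8 mm thick (top at z = 8 mm), x -145 to +90, y -140 to +140 mm in its frame. Side strips 6 mm thick, 20 mm high at y = +-137; back board 8 mm thick, 110 mm high at x = +86. Origin at work surface level under the timer's place; x axis away from the robot, to the back board.
- ware_board: Fixed flat plank board left of the caddy, 290 mm long (its x axis) by 140 mm (its y axis), 12 mm thick. Origin at the centre of its underside. Three jars fit in a line along its x axis, 90 mm apart.
- mat: Fixed round cork mat, 110 mm in diameter and 5 mm thick, on the right. Origin at the centre of its underside.
- red_jar: Squat glaze jar with a wide red screw lid (fixed), 68 mm diameter, 98 mm high, about 0.3 kg, loose. Body 77 mm high, lid above it; grasp round the body 40 to 70 mm up. Origin at the centre of its underside, z up. Starts in one of three places in the caddy: about 62 mm nearer the front than the timer and 90 mm left or right of it, or 95 mm straight in front of it.
- white_jar: The tallest jar, white screw lid, 68 x 64 x 119 mm (x, y, z), about 0.32 kg, loose. Grasp it 60 to 90 mm above its underside. Origin at the centre of its underside, z up. Starts in another of the three places.
- black_jar: The slimmest jar, black screw lid, 62 mm diameter, 105 mm high, about 0.32 kg, loose. Grasp it 50 to 80 mm above its underside. Origin at the centre of its underside, z up. Starts in the last of the three places.
- timer: White wind-up kiln timer, loose, 0.14 kg, 62 mm high, at the back of the caddy, dark dial roughly to the front. In its frame the case spans x -13 to +31, y -34 to +34 mm; the fixed dial (38 mm diameter, 31 mm up) reaches x = -29. Origin at underside height, close under its middle, z up. Grasp across y (68 mm), 9 mm behind the origin. May face any way on the mat.
- cap: Loose white bottle cap, 36 mm in diameter, 22 mm high, in the back left corner of the caddy; a bystander. Origin at the centre of its underside.
- rib: Loose flat wooden rib, 60 x 98 x 6 mm, lying near the front edge of the work surface; a bystander. Origin at the centre of its underside.
- round_tile: Loose round clay test tile, 46 mm in diameter, 8 mm high, lying near the front edge, left; a bystander. Origin at the centre of its underside.
There are look-alikes about, which are no part of the job. What is shaped like the white_jar but yellow is not meant.

How it is judged:
By the outcome, as a careful person would: the job done as asked, in the order asked, and still so for the second after the job is handed in, with the robot touching nothing.
It also fails if it takes over 147 s, if anything falls off the work surface, if the arm or the gripper's body presses on something with over 40 N, if the wrist force passes 120 N, or if a joint passes its speed limit or range.

## Working session

There is one attempt and no reset: what is moved stays moved. The work goes in short steps, Python scripts to look and compute and a tool call to move; the robot and the scene stay as the last step left them, time stands still between calls to the robot, and variables do not carry over. Pictures are saved under pics/ and viewed, at most 14 in all, crops included, and the job is handed in when it is done.

Besides the shell and the picture viewer there is one more tool, called after "Request:" by a JSON object that holds its "method" and its "body". apply_moves: Moves the arm, as the interface text tells. Its arguments: {"type":"object","properties":{"rows":{"type":"array","items":{"type":"number","minimum":-1,"maximum":1}}},"required":["rows"]}

```bash
mkdir -p pics; ls; python3 - <<'E'
from rig import *
import cv2,numpy as np
o=get_obs();print({k:np.round(v,3).tolist() for k,v in o.items()},grasp_offset)
for n in("scene","side"):
    f=grab_frame(n);cv2.imwrite(f"pics/{n}0.png",f["img"][:,:,::-1]);np.savez(f"{n}0.npz",**f)
    E=f["extrinsics"];print(n,(-E[:3,:3].T@E[:3,3]).round(3),f["mtx"].round(1).tolist())
E
```

```text
pics
{'clock': 0.0, 'joint_pos': [1.112, 0.435, 0.025, 1.574, -0.012, 1.134, -0.075], 'qvel': [-0.001, -0.001, -0.001, 0.001, 0.001, 0.001, -0.001], 'effort': [-0.001, -66.786, 0.985, -31.446, -0.061, 0.043, 0.0], 'eef_pos': [0.217, -0.585, 0.226], 'ee_rot': [-0.001, 0.984, 0.177, -0.0], 'wrist_force': [0.295, -0.003, 0.228], 'torque': [0.011, -0.048, 0.014], 'gripper_force': 0.0, 'grip_width': 1.003} 0.0188
scene [-0.231  0.641  0.655] [[419.1, 0.0, 273.2], [0.0, 419.1, 212.7], [0.0, 0.0, 1.0]]
side [-0.15   1.001  1.01 ] [[525.3, 0.0, 283.7], [0.0, 525.3, 215.1], [0.0, 0.0, 1.0]]
```

View pics/scene0.png

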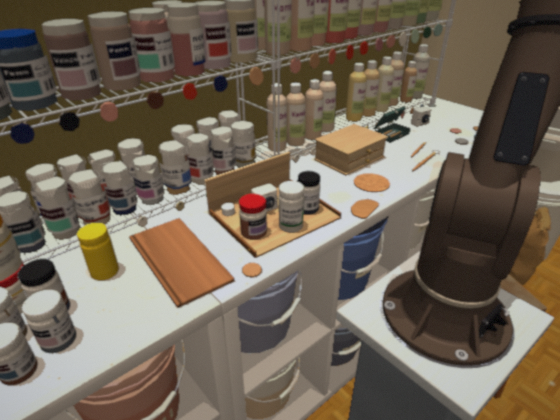

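View pics/side0.png

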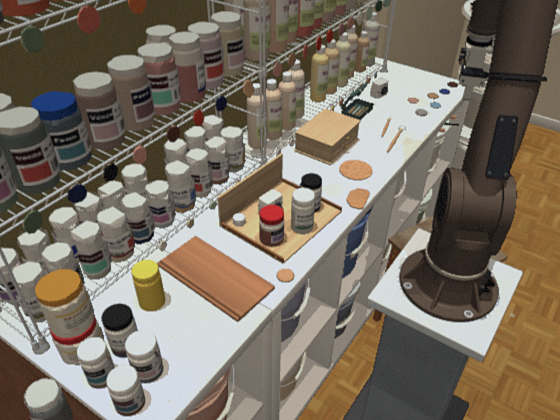

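The scene view shows the red jar at about (253,216), white at (291,205) and black at (308,190). The timer is behind them at about (265,195), the cap at (228,210), the board at (180,258) and the mat at (371,182). The rib is at (365,208) and the tile at (252,270). The yellow look-alike is at (98,250). Next I'll measure these from both views.

```bash
cat > h.py <<'E'
import numpy as np,cv2
from scipy.spatial.transform import Rotation as R
def cloud(f,T=None):
    "world points HxWx3 from depth; T camera->world"
    K=f["mtx"];z=f["z_map"];v,u=np.indices(z.shape)
    if T is None:T=np.linalg.inv(f["extrinsics"])
    p=np.stack([(u-K[0,2])/K[0,0]*z,(v-K[1,2])/K[1,1]*z,z],-1)
    return p@T[:3,:3].T+T[:3,3]
def ray(f,uv,h,T=None):
    "pixels -> points on plane z=h"
    K=f["mtx"]
    if T is None:T=np.linalg.inv(f["extrinsics"])
    uv=np.atleast_2d(uv).astype(float)
    d=np.c_[(uv-[K[0,2],K[1,2]])/[K[0,0],K[1,1]],np.ones(len(uv))]@T[:3,:3].T
    return T[:3,3]+d*((h-T[2,3])/d[:,2])[:,None]
def wristT(o,f):
    q=np.array(o["ee_rot"]);T=np.eye(4);T[:3,:3]=R.from_quat(q[[1,2,3,0]]).as_matrix();T[:3,3]=o["eef_pos"]
    return T@np.asarray(f["hand_eye"])
E
python3 - <<'E'
from h import *
S=4 # px: 2mm
x0,x1,y0,y1=.25,.95,-.6,.6
for n,px in(("scene",dict(red=(253,203),white=(291,189),black=(308,178),timer=(262,196),cap=(228,208),board=(180,258),mat=(371,182),rib=(365,208),tile=(252,270),table=(215,300))),("side",dict(red=(271,215),white=(303,193),black=(313,180),cap=(239,217),board=(215,275),mat=(356,169),rib=(357,197),tile=(286,275)))):
    f=np.load(n+"0.npz");P=cloud(f)
    print(n,{k:P[v,u].round(3).tolist() for k,(u,v) in px.items()})
    m=(P[...,2]<.2)&(P[...,2]>-.02)&(f["z_map"]>0)&(P[...,0]<1.0)
    p=P[m];c=f["img"][m];o=np.argsort(p[:,2]);p=p[o];c=c[o]
    im=np.zeros((480,800,3),np.uint8);s=1.5 # mm per px
    col=((0.6-p[:,1])*1000/s).astype(int);row=((1.0-p[:,0])*1000/s).astype(int)
    k=(col>=0)&(col<800)&(row>=0)&(row<480)
    im[row[k],col[k]]=c[k][:,::-1]
    im=cv2.dilate(im,np.ones((3,3)))
    cv2.imwrite(f"pics/top_{n}.png",im)
E
```

```text
scene {'red': [0.449, 0.138, 0.106], 'white': [0.411, 0.049, 0.127], 'black': [0.439, -0.036, 0.114], 'timer': [0.457, 0.103, 0.107], 'cap': [0.566, 0.135, 0.031], 'board': [0.489, 0.328, 0.013], 'mat': [0.427, -0.296, 0.007], 'rib': [0.348, -0.173, 0.006], 'tile': [0.351, 0.221, 0.007], 'table': [0.334, 0.334, 0.0]}
side {'red': [0.456, 0.144, 0.107], 'white': [0.426, 0.036, 0.125], 'black': [0.445, -0.047, 0.111], 'cap': [0.579, 0.129, 0.028], 'board': [0.502, 0.329, 0.01], 'mat': [0.432, -0.303, 0.005], 'rib': [0.359, -0.175, 0.005], 'tile': [0.353, 0.223, 0.009]}
```

View pics/top_side.png

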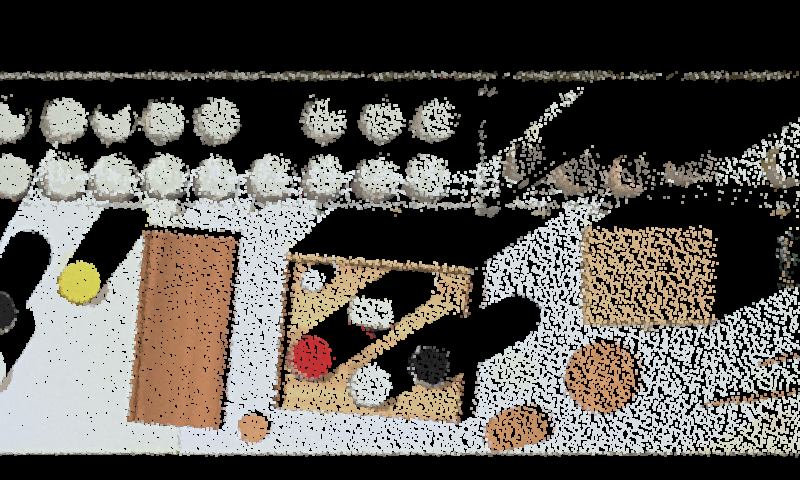

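The rectified top view is clear. The red jar is at (312,357), white at (370,384) and black at (430,365). The timer is at (370,310), the cap at (315,280), the board spans (130–238, 230–428) and the mat is at (602,377). Now I'll get accurate fits from both views.

```bash
cat >> h.py <<'E'
def fit(P,c,r,zmin,zmax):
    "min enclosing circle and min-area rect of cleaned points in height band near c"
    p=P.reshape(-1,3);m=(np.hypot(*(p[:,:2]-c).T)<r)&(p[:,2]>zmin)&(p[:,2]<zmax);q=p[m]
    q=q[np.abs(q[:,2]-np.median(q[:,2]))<.006]
    xy=(q[:,:2]*1000).astype(np.float32)
    from scipy.spatial import cKDTree
    n=cKDTree(xy).query_ball_point(xy,6,return_length=True);xy=xy[n>=np.median(n)*.3]
    C,rad=cv2.minEnclosingCircle(xy);rc=cv2.minAreaRect(xy)
    return len(xy),np.round(C,1),round(rad,1),np.round(rc[0],1),np.round(rc[1],1),round(rc[2],1),round(float(np.median(q[:,2])*1000),1)
E
python3 - <<'E'
from h import *
for n in("scene","side"):
    P=cloud(np.load(n+"0.npz"));print(n)
    for k,a in dict(red=((.465,.133),.05,.09,.125),white=((.424,.045),.05,.11,.14),black=((.45,-.047),.05,.10,.13),timer=((.533,.043),.06,.06,.08),cap=((.578,.128),.03,.022,.04),board=((.505,.325),.19,.007,.017),mat=((.432,-.303),.07,.003,.012),rib=((.357,-.177),.075,.003,.012),tile=((.357,.22),.035,.005,.014)).items():
        print(k,*fit(P,*a))
    p=P.reshape(-1,3);m=(p[:,2]>.095)&(p[:,2]<.125)&(p[:,0]>.56)&(p[:,0]<.66)&(abs(p[:,1]-.04)<.15)
    q=p[m];print("back",q[:,1].min(),q[:,1].max(),np.polyfit(q[:,1],q[:,0],1),np.median(q[:,0]),q[:,2].max())
    m=(p[:,0]>.3)&(p[:,0]<.75)&(abs(p[:,1])<.45)&(p[:,2]>.13)&(p[:,2]<.7);q=p[m]
    print("shelf: min x by height",[(h,round(float(np.percentile(q[(q[:,2]>h)&(q[:,2]<h+.05)][:,0],1)),3)) for h in np.arange(.15,.7,.05) if ((q[:,2]>h)&(q[:,2]<h+.05)).sum()>20])
E
```

```text
scene
red 354 [461.7 132.3] 34.0 [459.8 132. ] [63.7 63.9] 13.3 105.4
white 303 [420.4  40.2] 33.1 [419.1  41.6] [59.6 60.9] 56.0 126.2
black 244 [446.  -48.3] 31.6 [446.5 -47.2] [57.8 61.3] 45.1 112.5
timer 195 [528.7  39.9] 32.8 [528.6  39.4] [64.3 42.7] 79.7 69.6
cap 100 [582.2 126.6] 25.5 [581.6 125.2] [33.4 49.1] 60.9 29.6
board 5480 [505.2 324.8] 189.8 [504.5 305. ] [352.3 338.5] 41.4 12.5
mat 492 [ 430.6 -301.3] 56.3 [ 429.5 -302.5] [105.8 108.8] 43.5 5.1
rib 370 [ 347.4 -177.9] 50.6 [ 356.1 -175.9] [61.4 99.2] 13.7 6.0
tile 216 [354.9 219.6] 23.5 [353.9 220.5] [43.6 42.1] 51.0 7.9
back -0.10964520397301458 0.16800103823806023 [0.08127251 0.59884013] 0.6025127778306679 0.11223525652245325
shelf: min x by height [(np.float64(0.15), 0.68), (np.float64(0.2), 0.678), (np.float64(0.25), 0.669), (np.float64(0.30000000000000004), 0.671), (np.float64(0.3500000000000001), 0.682), (np.float64(0.40000000000000013), 0.682), (np.float64(0.45000000000000007), 0.681), (np.float64(0.5000000000000001), 0.704)]
side
red 351 [462.5 136.3] 34.3 [461.9 135.9] [63.7 67. ] 32.0 105.1
white 290 [422.
[... 314 characters left out ...]
at 399 [ 426.8 -299.8] 61.7 [ 431.9 -296. ] [114.5 109.9] 85.8 5.3
rib 327 [ 370.3 -167.7] 67.3 [ 362.9 -166.1] [109.4  94.2] 76.1 5.9
tile 166 [356.4 222.8] 23.5 [357.  223.9] [44.  45.2] 34.3 7.7
back -0.10855045829403509 0.17192337749376785 [0.07816112 0.60118616] 0.6049791908775629 0.11500571783436886
shelf: min x by height [(np.float64(0.15), 0.683), (np.float64(0.2), 0.681), (np.float64(0.25), 0.672), (np.float64(0.30000000000000004), 0.673), (np.float64(0.3500000000000001), 0.683), (np.float64(0.40000000000000013), 0.684), (np.float64(0.45000000000000007), 0.684), (np.float64(0.5000000000000001), 0.681), (np.float64(0.6000000000000002), 0.676), (np.float64(0.6500000000000002), 0.678)]
```

Heights agree with the spec: 105, 126, 112 and 69 mm, each on the 8 mm base. The caddy yaw is about -4.6°. The two views disagree by 2–4 mm in y, so I'll refine with the wrist camera. First its geometry.

```bash
python3 - <<'E'
from h import *
from rig import *
o=get_obs();f=grab_frame("wrist");print(np.round(f["hand_eye"],4).tolist(),f["mtx"].round(1).tolist())
T=wristT(o,f);print(T.round(3).tolist());print(o["eef_pos"],R.from_quat(np.array(o["ee_rot"])[[1,2,3,0]]).as_matrix().round(3).tolist())
P=cloud(f,T);print(P[210,280].round(3),P[100,280].round(3),P[350,280].round(3))
for n in("scene","side"):
    p=cloud(np.load(n+"0.npz")).reshape(-1,3);m=(abs(p[:,2]-.012)<.004)&(abs(p[:,1]-.325)<.09)&(p[:,0]>.34)&(p[:,0]<.67)
    r=cv2.minAreaRect((p[m,:2]*1000).astype(np.float32));print(n,"board",r)
E
```

```text
[[-0.0004, -0.9688, -0.2479, 0.0664], [1.0, -0.0005, 0.0004, 0.0005], [-0.0005, -0.2479, 0.9688, -0.1577], [0.0, 0.0, 0.0, 1.0]] [[323.0, 0.0, 280.1], [0.0, 323.0, 211.0], [0.0, 0.0, 1.0]]
[[0.348, -0.908, -0.233, 0.28], [-0.938, -0.337, -0.085, -0.563], [-0.001, 0.248, -0.969, 0.384], [0.0, 0.0, 0.0, 1.0]]
[ 0.21748264 -0.58545441  0.22601522] [[0.937, 0.348, -0.001], [0.348, -0.937, 0.001], [-0.0, -0.001, -1.0]]
[ 0.118 -0.622 -0.299] [ 0.337 -0.541 -0.375] [ 0.241 -0.577  0.33 ]
scene board ((496.93115234375, 312.13018798828125), (171.20315551757812, 301.48187255859375), 86.04483795166016)
side board ((499.3193359375, 311.623291015625), (178.0936279296875, 301.9342956542969), 85.25635528564453)
```

Request:
{"method": "apply_moves", "body": {"rows": [0.03,0.09,0.05,0,0,0.08,1,0.06,0.18,0.1,0,0,0.16,1,0.0875,0.2625,0.1,0,0,0.244,1,0.0875,0.2625,0.1,0,0,0.244,1,0.0875,0.2625,0.1,0,0,0.244,1,0.0875,0.2625,0.1,0,0,0.244,1,0.0875,0.2625,0.1,0,0,0.244,1,0.0875,0.2625,0.1,0,0,0.244,1]}}

```text
clock: 0.82
eef_pos: [0.2885, -0.3747, 0.3075]
ee_rot: [0.001, 0.932, 0.363, 0.0]
wrist_force: [0.4, -0.3, -0.8]
grip_width: 1.0
gripper_force: 0.0
```

Request:
{"method": "apply_moves", "body": {"rows": [0.03,0.09,0,0,0,0.08,1,0.06,0.18,0,0,0,0.16,1,0.0875,0.2625,0,0,0,0.244,1,0.0875,0.2625,0,0,0,0.244,1,0.0875,0.2625,0,0,0,0.244,1,0.0875,0.2625,0,0,0,0.244,1,0.0875,0.2625,0,0,0,0.244,1,0.0875,0.2625,0,0,0,0.244,1]}}

```text
clock: 1.48
eef_pos: [0.3576, -0.1667, 0.3064]
ee_rot: [-0.0, 0.847, 0.532, -0.0]
wrist_force: [-0.9, 0.2, -0.6]
grip_width: 1.003
gripper_force: 0.0
```

Request:
{"method": "apply_moves", "body": {"rows": [0.03,0.09,0,0,0,0.08,1,0.06,0.18,0,0,0,0.16,1,0.075,0.235,0,0,0,0.234,1,0.075,0.235,0,0,0,0.234,1,0.075,0.235,0,0,0,0.234,1,0.075,0.235,0,0,0,0.234,1,0.075,0.235,0,0,0,0.234,1,0.075,0.235,0,0,0,0.234,1]}}

```text
clock: 2.15
eef_pos: [0.4179, 0.0198, 0.3062]
ee_rot: [-0.0, 0.736, 0.677, -0.001]
wrist_force: [-1.0, -0.0, 0.5]
grip_width: 1.0
gripper_force: 0.0
```

```bash
python3 - <<'E'
from h import *
from rig import *
o=get_obs();f=grab_frame("wrist");T=wristT(o,f);P=cloud(f,T);np.savez("w1.npz",T=T,**f)
cv2.imwrite("pics/w1.png",f["img"][:,:,::-1]);print(o["joint_pos"].round(3))
for k,a in dict(red=((.462,.134),.05,.09,.125),white=((.421,.044),.05,.11,.14),black=((.448,-.046),.05,.10,.13),timer=((.53,.043),.06,.06,.08),cap=((.58,.128),.03,.022,.04)).items():
    try: print(k,*fit(P,*a))
    except Exception as e: print(k,e)
E
```

```text
[ 0.434  0.079 -0.64   1.868  0.05   1.212 -0.305]
red 3281 [463.3 131.6] 33.2 [463.  131.4] [64.7 64.8] 84.2 104.7
white 2655 [421.8  41.4] 31.2 [421.9  41.6] [60.7 61.5] 73.6 125.8
black 1965 [450.1 -47. ] 30.2 [450.4 -45.1] [56.4 59.3] 85.1 112.1
timer 1745 [532.3  39.6] 34.5 [530.5  39.8] [63.5 43.9] 81.5 69.2
cap 659 [578.7 129. ] 17.8 [578.5 128.9] [34.6 34.3] 68.8 29.2
```

View pics/w1.png

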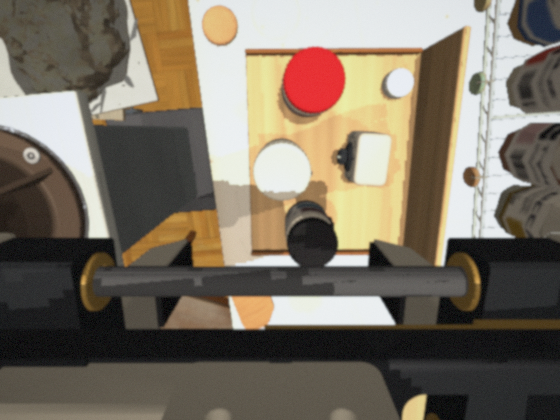

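The wrist view confirms everything: red lid (313,80), white (282,170), black (312,240), timer (370,158), cap (400,82), with free space around red in the closing direction. I'll pick red first.

Request:
{"method": "apply_moves", "body": {"rows": [0.028,0.05,0,0,0,0,1,0.056,0.1,0,0,0,0,1,0.056,0.14,0,0,0,0,1,0.056,0.14,-0.04,0,0,0,1,0.056,0.14,-0.09,0,0,0,1,0.056,0.14,-0.14,0,0,0,1,0.056,0.14,-0.18,0,0,0,1,0.056,0.14,-0.2,0,0,0,1]}}

```text
clock: 2.87
eef_pos: [0.4609, 0.1306, 0.1427]
ee_rot: [-0.001, 0.736, 0.677, -0.003]
wrist_force: [-1.0, -0.1, -0.7]
grip_width: 1.001
gripper_force: 0.0
```

Request:
{"method": "apply_moves", "body": {"rows": [0,0,-0.03,0,0,0,1,0,0,-0.06,0,0,0,1,0,0,-0.09,0,0,0,1,0,0,-0.11,0,0,0,1,0,0,-0.119,0,0,0,1,0,0,-0.119,0,0,0,1,0,0,-0.119,0,0,0,-1,0,0,-0.119,0,0,0,-1]}}

```text
clock: 3.53
eef_pos: [0.4634, 0.1338, 0.0525]
ee_rot: [0.001, 0.735, 0.678, 0.001]
wrist_force: [0.0, 0.2, 0.1]
grip_width: 0.903
gripper_force: 0.0
```

Request:
{"method": "apply_moves", "body": {"rows": [0,0,0,0,0,0,-1,0,0,0,0,0,0,-1,0,0,0,0,0,0,-1,0,0,0,0,0,0,-1,0,0,0,0,0,0,-1,0,0,0,0,0,0,-1]}}

```text
clock: 4.03
eef_pos: [0.463, 0.1342, 0.0523]
ee_rot: [0.001, 0.735, 0.678, 0.0]
wrist_force: [-1.9, -2.2, 7.4]
grip_width: 0.727
gripper_force: 30.0
```

Red is gripped at 66.9 mm. The board centre is about (505, 324) mm with yaw -4.5°, from its top-view corners, which give 289 × 140 mm. Carrying red to the far slot, turning 90° so it closes across the board.

Request:
{"method": "apply_moves", "body": {"rows": [0,0,0.015,0,0,0,-1,0,0,0.04,0,0,0,-1,0,0,0.07,0,0,0,-1,0,0,0.1,0,0,0,-1,0,0,0.12,0,0,0.05,-1,0.01,0.015,0.125,0,0,0.11,-1,0.025,0.037,0.125,0,0,0.18,-1,0.045,0.067,0.125,0,0,0.25,-1]}}

```text
clock: 4.7
eef_pos: [0.4986, 0.1862, 0.1521]
ee_rot: [0.001, 0.588, 0.809, -0.001]
wrist_force: [0.4, 0.2, -2.8]
grip_width: 0.725
gripper_force: 30.0
```

Request:
{"method": "apply_moves", "body": {"rows": [0.02,0.03,0,0,0,0.07,-1,0.04,0.06,0,0,0,0.14,-1,0.06,0.09,0,0,0,0.21,-1,0.08,0.12,0,0,0,0.28,-1,0.098,0.145,0,0,0,0.35,-1,0.107,0.158,0,0,0,0.42,-1,0.11,0.163,0,0,0,0.49,-1,0.11,0.163,0,0,0,0.56,-1]}}

```text
clock: 5.37
eef_pos: [0.5865, 0.3195, 0.151]
ee_rot: [-0.0, 0.185, 0.983, 0.0]
wrist_force: [-0.0, -0.4, -2.8]
grip_width: 0.727
gripper_force: 30.0
```

Request:
{"method": "apply_moves", "body": {"rows": [0,0,0,0,0,0.07,-1,0,0,0,0,0,0.14,-1,0,0,-0.015,0,0,0.19,-1,0,0,-0.035,0,0,0.19,-1,0,0,-0.06,0,0,0.19,-1,0,0,-0.08,0,0,0.19,-1,0,0,-0.095,0,0,0.19,-1,0,0,-0.1,0,0,0.19,-1]}}

```text
clock: 6.03
eef_pos: [0.5857, 0.317, 0.069]
ee_rot: [-0.001, 0.04, 0.999, -0.001]
wrist_force: [-0.3, -0.4, -2.3]
grip_width: 0.728
gripper_force: 30.0
```

Request:
{"method": "apply_moves", "body": {"rows": [0,0,0,0,0,0,-1,0,0,0,0,0,0,-1]}}

```text
clock: 6.2
eef_pos: [0.5866, 0.3185, 0.0721]
ee_rot: [0.0, 0.04, 0.999, 0.0]
wrist_force: [0.6, -0.5, -2.5]
grip_width: 0.732
gripper_force: 30.0
```

```bash
python3 - <<'E'
from h import *
from rig import *
print(get_obs()["joint_pos"].round(3))
f=grab_frame("side");np.savez("side1.npz",**f);cv2.imwrite("pics/side1.png",f["img"][:,:,::-1][100:340,120:440].repeat(2,0).repeat(2,1))
E
```

```text
[-0.043  0.84  -0.916  1.565  0.722  1.104  0.354]
```

View pics/side1.png

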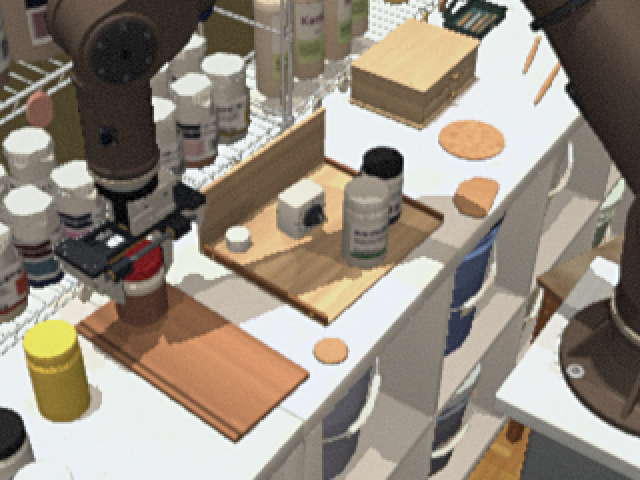

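Red hangs about 16 mm above the board over the far slot. I'll lower and release it, then go to black.

Request:
{"method": "apply_moves", "body": {"rows": [0,0,-0.01,0,0,0,-1,0,0,-0.016,0,0,0,-1,0,0,-0.019,0,0,0,-1,0,0,-0.019,0,0,0,-1,0,0,-0.019,0,0,0,1,0,0,-0.019,0,0,0,1,0,0,-0.019,0,0,0,1,0,0,-0.019,0,0,0,1]}}

```text
clock: 6.92
eef_pos: [0.5865, 0.3182, 0.0564]
ee_rot: [0.0, 0.04, 0.999, 0.0]
wrist_force: [0.1, -0.2, -0.1]
grip_width: 0.966
gripper_force: 0.0
```

Request:
{"method": "apply_moves", "body": {"rows": [0,0,0.02,0,0,0,1,0,0,0.07,0,0,0,1,0,0,0.12,0,0,0,1,0,0,0.17,0,0,0,1,-0.01,-0.03,0.1875,0,0,-0.07,1,-0.025,-0.07,0.1875,0,0,-0.14,1,-0.042,-0.115,0.1875,0,0,-0.21,1,-0.06,-0.16,0.1875,0,0,-0.28,1]}}

```text
clock: 7.58
eef_pos: [0.5378, 0.1897, 0.2078]
ee_rot: [0.001, 0.26, 0.966, 0.001]
wrist_force: [0.8, -0.4, 0.3]
grip_width: 1.0
gripper_force: 0.0
```

Request:
{"method": "apply_moves", "body": {"rows": [-0.017,-0.045,0,0,0,-0.075,1,-0.034,-0.09,0,0,0,-0.15,1,-0.051,-0.135,0,0,0,-0.225,1,-0.068,-0.18,0,0,0,-0.3,1,-0.085,-0.225,0,0,0,-0.375,1,-0.098,-0.26,0,0,0,-0.45,1,-0.107,-0.285,0,0,0,-0.525,1,-0.111,-0.296,0,0,0,-0.6,1]}}

```text
clock: 8.25
eef_pos: [0.4485, -0.0498, 0.2073]
ee_rot: [0.001, 0.671, 0.741, -0.001]
wrist_force: [-0.2, 0.9, -0.9]
grip_width: 0.999
gripper_force: 0.0
```

Request:
{"method": "apply_moves", "body": {"rows": [0,0,0,0,0,-0.07,1,0,0,0,0,0,-0.12,1,0,0,0,0,0,-0.12,1,0,0,0,0,0,-0.12,1]}}

```text
clock: 8.58
eef_pos: [0.4499, -0.0462, 0.2072]
ee_rot: [0.001, 0.734, 0.679, 0.0]
wrist_force: [0.9, 0.5, -0.3]
grip_width: 0.995
gripper_force: 0.0
```

```bash
python3 - <<'E'
from h import *
from rig import *
o=get_obs();print(o["joint_pos"].round(3),o["eef_pos"],o["ee_rot"])
for n in("scene","side"):
    f=grab_frame(n);P=cloud(f);print(n,fit(P,(.587,.318),.06,.09,.13))
f=grab_frame("wrist");P=cloud(f,wristT(o,f))
print(fit(P,(.421,.044),.05,.11,.14));print(fit(P,(.45,-.046),.05,.1,.13))
E
```

```text
[ 0.629  0.266 -0.769  1.955  0.219  1.003 -0.318] [ 0.44987609 -0.04618385  0.2071783 ] [5.17591598e-04 7.33914796e-01 6.79241293e-01 2.65306287e-04]
scene (381, array([586.5, 317.4]), 33.5, array([586.1, 316.8]), array([64.4, 64.4]), 11.2, 109.5)
side (389, array([588.7, 321.9]), 33.7, array([588.2, 321. ]), array([63.7, 65. ]), 0.8, 109.2)
(6235, array([421.7,  41.4]), 31.3, array([421.9,  41.2]), array([61.7, 61.5]), 11.1, 126.1)
(4093, array([450.2, -47.5]), 30.3, array([450.5, -46.8]), array([59. , 59.9]), 85.6, 112.6)
```

Red stands upright on the board, with its top at 109.5 mm. Descending on black.

Request:
{"method": "apply_moves", "body": {"rows": [0,-0.001,-0.03,0,0,0,1,0,-0.001,-0.07,0,0,0,1,0,-0.001,-0.11,0,0,0,1,0,-0.001,-0.145,0,0,0,1,0,-0.001,-0.175,0,0,0,1,0,-0.001,-0.191,0,0,0,1,0,-0.001,-0.191,0,0,0,1,0,-0.001,-0.191,0,0,0,-1]}}

```text
clock: 9.4
eef_pos: [0.4495, -0.047, 0.0534]
ee_rot: [-0.001, 0.735, 0.679, -0.0]
wrist_force: [-0.2, -0.1, -0.4]
grip_width: 0.964
gripper_force: 0.0
```

Request:
{"method": "apply_moves", "body": {"rows": [0,0,0,0,0,0,-1,0,0,0,0,0,0,-1,0,0,0,0,0,0,-1,0,0,0,0,0,0,-1,0,0,0,0,0,0,-1,0,0,0,0,0,0,-1,0,0,0,0,0,0,-1]}}

```text
clock: 9.98
eef_pos: [0.45, -0.0476, 0.0542]
ee_rot: [0.001, 0.735, 0.678, 0.0]
wrist_force: [-2.1, -1.1, 7.6]
grip_width: 0.667
gripper_force: 29.9
```

Request:
{"method": "apply_moves", "body": {"rows": [0,0,0.015,0,0,0,-1,0,0,0.045,0,0,0,-1,0,0,0.085,0,0,0,-1,0,0,0.125,0,0,0,-1,0,0,0.16,0,0,0,-1,0,0,0.185,0,0,0,-1,0,0,0.2,0,0,0.05,-1,0.001,0.01,0.2,0,0,0.11,-1]}}

```text
clock: 10.65
eef_pos: [0.4514, -0.0408, 0.216]
ee_rot: [0.002, 0.674, 0.739, 0.0]
wrist_force: [0.4, 0.1, -4.4]
grip_width: 0.665
gripper_force: 29.9
```

Request:
{"method": "apply_moves", "body": {"rows": [0.003,0.025,0,0,0,0.075,-1,0.008,0.065,0,0,0,0.15,-1,0.014,0.11,0,0,0,0.225,-1,0.02,0.155,0,0,0,0.3,-1,0.0255,0.2,0,0,0,0.375,-1,0.031,0.245,0,0,0,0.45,-1,0.037,0.29,0,0,0,0.525,-1,0.043,0.335,0,0,0,0.6,-1]}}

```text
clock: 11.32
eef_pos: [0.4846, 0.2296, 0.2132]
ee_rot: [-0.0, 0.263, 0.965, -0.001]
wrist_force: [0.6, -1.7, -4.0]
grip_width: 0.665
gripper_force: 29.9
```

Request:
{"method": "apply_moves", "body": {"rows": [0.005,0.04,0,0,0,0.075,-1,0.01,0.08,0,0,0,0.15,-1,0.013,0.105,0,0,0,0.22,-1,0.015,0.12,0,0,0,0.29,-1,0.015,0.12,-0.02,0,0,0.29,-1,0.015,0.12,-0.05,0,0,0.29,-1,0.015,0.12,-0.08,0,0,0.29,-1,0.015,0.12,-0.11,0,0,0.29,-1]}}

```text
clock: 11.98
eef_pos: [0.4967, 0.3239, 0.1241]
ee_rot: [-0.0, 0.041, 0.999, -0.0]
wrist_force: [0.7, -0.2, -3.6]
grip_width: 0.664
gripper_force: 29.9
```

Request:
{"method": "apply_moves", "body": {"rows": [0,0,-0.03,0,0,0,-1,0,0,-0.05,0,0,0,-1,0,0,-0.065,0,0,0,-1,0,0,-0.07,0,0,0,-1,0,0,-0.07,0,0,0,-1,0,0,-0.07,0,0,0,-1]}}

```text
clock: 12.48
eef_pos: [0.4971, 0.3249, 0.0703]
ee_rot: [0.0, 0.04, 0.999, 0.0]
wrist_force: [0.6, -0.0, -3.6]
grip_width: 0.665
gripper_force: 29.9
```

Request:
{"method": "apply_moves", "body": {"rows": [0,0,-0.008,0,0,0,-1,0,0,-0.0138,0,0,0,-1,0,0,-0.0138,0,0,0,-1,0,0,-0.0138,0,0,0,-1,0,0,-0.0138,0,0,0,1,0,0,-0.0138,0,0,0,1,0,0,-0.0138,0,0,0,1,0,0,-0.0138,0,0,0,1]}}

```text
clock: 13.15
eef_pos: [0.4971, 0.3248, 0.0589]
ee_rot: [0.0, 0.041, 0.999, 0.0]
wrist_force: [-0.3, -0.5, 1.6]
grip_width: 0.904
gripper_force: 0.0
```

Request:
{"method": "apply_moves", "body": {"rows": [0,0,0.02,0,0,0,1,0,0,0.07,0,0,0,1,0,0,0.12,0,0,0,1,0,0,0.16,0,0,0,1,0,0,0.1875,0,0,0,1,-0.01,-0.037,0.1875,0,0,0,1,-0.022,-0.085,0.1875,0,0,0,1,-0.035,-0.133,0.1875,0,0,0,1]}}

```text
clock: 13.82
eef_pos: [0.4682, 0.2183, 0.21]
ee_rot: [0.001, 0.039, 0.999, 0.001]
wrist_force: [0.3, -1.8, 0.5]
grip_width: 1.003
gripper_force: 0.0
```

Request:
{"method": "apply_moves", "body": {"rows": [-0.013,-0.049,0,0,0,0,1,-0.026,-0.098,0,0,0,0,1,-0.039,-0.147,0,0,0,0,1,-0.049,-0.186,0,0,0,0,1,-0.056,-0.21,0,0,0,0,1,-0.059,-0.2215,0,0,0,0,1,-0.059,-0.2215,0,0,0,0,1,-0.059,-0.2215,0,0,0,0,1]}}

```text
clock: 14.48
eef_pos: [0.4219, 0.041, 0.2094]
ee_rot: [0.001, 0.041, 0.999, -0.0]
wrist_force: [0.3, -0.4, -0.2]
grip_width: 0.998
gripper_force: 0.0
```

```bash
python3 - <<'E'
from h import *
from rig import *
o=get_obs();print(o["joint_pos"].round(3),o["eef_pos"],o["ee_rot"])
for n in("scene","side"):
    f=grab_frame(n);P=cloud(f);print(n,fit(P,(.587,.318),.05,.09,.13),fit(P,(.497,.325),.05,.1,.13))
f=grab_frame("wrist");P=cloud(f,wristT(o,f))
for a in(((.421,.044),.05,.11,.14),((.53,.043),.06,.06,.08)):
  try:print(fit(P,*a))
  except Exception as e:print(e)
cv2.imwrite("pics/w2.png",f["img"][:,:,::-1])
E
```

```text
[ 0.777  0.353 -1.223  1.993  0.383  1.056  0.867] [0.42190456 0.04102998 0.20938536] [ 6.39123757e-04  4.09896465e-02  9.99159344e-01 -2.15686523e-04]
scene (383, array([586.4, 316.7]), 33.4, array([585.3, 317.3]), array([64.2, 63.8]), 11.6, 109.7) (386, array([494.4, 323.7]), 30.9, array([494.2, 324.6]), array([58.3, 58.9]), 20.2, 116.8)
side (387, array([589. , 321.3]), 33.5, array([589.3, 320.9]), array([62.9, 64.4]), 62.4, 109.0) (364, array([496.5, 328.4]), 31.3, array([495.8, 328.3]), array([59. , 57.7]), 3.9, 116.3)
(4766, array([420.9,  40. ]), 31.3, array([420.4,  40.1]), array([61.2, 62. ]), 3.3, 125.9)
(1484, array([532.8,  37.7]), 33.0, array([536.6,  37.5]), array([63.2, 31. ]), 85.1, 69.4)
```

Black is upright on the board too (116.5 mm). Joint 3 is near its limit in this orientation, so I'll turn back before descending on white.

Request:
{"method": "apply_moves", "body": {"rows": [0,0,0,0,0,-0.07,1,0,0,0,0,0,-0.14,1,0,0,0,0,0,-0.21,1,0,0,0,0,0,-0.28,1,0,0,0,0,0,-0.35,1,0,0,0,0,0,-0.42,1,0,0,0,0,0,-0.49,1,0,0,0,0,0,-0.56,1]}}

```text
clock: 15.3
eef_pos: [0.4218, 0.0424, 0.2086]
ee_rot: [-0.0, 0.463, 0.886, 0.0]
wrist_force: [0.1, 0.2, 0.8]
grip_width: 0.997
gripper_force: 0.0
```

Request:
{"method": "apply_moves", "body": {"rows": [0,0,0,0,0,-0.07,1,0,0,0,0,0,-0.14,1,0,0,0,0,0,-0.21,1,0,0,0,0,0,-0.28,1,0,0,0,0,0,-0.35,1,0,0,0,0,0,-0.42,1,0,0,0,0,0,-0.44,1,0,0,0,0,0,-0.44,1]}}

```text
clock: 15.97
eef_pos: [0.4218, 0.0424, 0.2086]
ee_rot: [-0.0, 0.735, 0.678, 0.0]
wrist_force: [0.5, 0.3, -0.2]
grip_width: 0.999
gripper_force: 0.0
```

```bash
python3 - <<'E'
from h import *
from rig import *
o=get_obs();print(o["joint_pos"].round(3),o["eef_pos"],o["ee_rot"])
f=grab_frame("wrist");P=cloud(f,wristT(o,f))
for a in(((.421,.044),.05,.11,.14),((.53,.043),.06,.06,.08)):
  print(fit(P,*a))
E
```

```text
[ 0.514  0.228 -0.852  2.006  0.204  0.993 -0.517] [0.42181537 0.04241737 0.20860757] [-1.12110408e-04  7.34750393e-01  6.78337537e-01  1.82087875e-04]
(4747, array([421.6,  41.4]), 31.2, array([421.6,  41.7]), array([61.8, 61.4]), 11.6, 125.8)
(2872, array([531.7,  39.8]), 34.6, array([530.5,  39.8]), array([63.4, 44.1]), 81.8, 69.1)
```

Joint 3 is back to -0.85. White is at (421.6, 41.5). I'll pick it and place it staggered on the near end of the board at (401, 307), with no wrist turn and a partial opening at release.

Request:
{"method": "apply_moves", "body": {"rows": [0,-0.001,-0.03,0,0,0,1,0,-0.001,-0.07,0,0,0,1,0,-0.001,-0.11,0,0,0,1,0,-0.001,-0.145,0,0,0,1,0,-0.001,-0.17,0,0,0,1,0,-0.001,-0.181,0,0,0,1,0,-0.001,-0.181,0,0,0,1,0,-0.001,-0.181,0,0,0,-1]}}

```text
clock: 16.68
eef_pos: [0.4219, 0.0408, 0.0641]
ee_rot: [-0.0, 0.735, 0.679, 0.0]
wrist_force: [-0.2, -0.4, 1.0]
grip_width: 0.962
gripper_force: 0.0
```

Request:
{"method": "apply_moves", "body": {"rows": [0,0,0,0,0,0,-1,0,0,0,0,0,0,-1,0,0,0,0,0,0,-1,0,0,0,0,0,0,-1,0,0,0,0,0,0,-1,0,0,0,0,0,0,-1,0,0,0,0,0,0,-1]}}

```text
clock: 17.27
eef_pos: [0.4224, 0.0401, 0.0645]
ee_rot: [0.001, 0.735, 0.678, 0.001]
wrist_force: [-0.4, -0.2, 7.5]
grip_width: 0.717
gripper_force: 30.0
```

```bash
python3 - <<'E'
from rig import *
o=get_obs();print(o["joint_pos"].round(3))
E
```

```text
[ 0.343  0.445 -0.712  2.182  0.474  0.667 -0.783]
```

Request:
{"method": "apply_moves", "body": {"rows": [0,0,0.015,0,0,0,-1,0,0,0.04,0,0,0,-1,0,0,0.07,0,0,0,-1,0,0,0.095,0,0,0,-1,0,0,0.1125,0,0,0,-1,0,0.012,0.1125,0,0,0,-1,-0.003,0.04,0.1125,0,0,0,-1,-0.006,0.075,0.1125,0,0,0,-1]}}

```text
clock: 17.93
eef_pos: [0.4167, 0.0992, 0.1532]
ee_rot: [0.0, 0.737, 0.676, -0.0]
wrist_force: [0.7, 0.8, -2.8]
grip_width: 0.715
gripper_force: 30.0
```

Request:
{"method": "apply_moves", "body": {"rows": [-0.003,0.04,0,0,0,0,-1,-0.006,0.08,0,0,0,0,-1,-0.009,0.12,0,0,0,0,-1,-0.013,0.16,0,0,0,0,-1,-0.016,0.2,0,0,0,0,-1,-0.018,0.23,0,0,0,0,-1,-0.02,0.25,0,0,0,0,-1,-0.02,0.258,0,0,0,0,-1]}}

```text
clock: 18.6
eef_pos: [0.3991, 0.3099, 0.1531]
ee_rot: [-0.001, 0.734, 0.679, 0.0]
wrist_force: [0.3, -1.0, -3.2]
grip_width: 0.72
gripper_force: 30.0
```

Request:
{"method": "apply_moves", "body": {"rows": [0,0,0,0,0,0,-1,0,0,-0.02,0,0,0,-1,0,0,-0.045,0,0,0,-1,0,0,-0.065,0,0,0,-1,0,0,-0.082,0,0,0,-1,0,0,-0.094,0,0,0,-1,0,0,-0.094,0,0,0,-1,0,0,-0.094,0,0,0,-1]}}

```text
clock: 19.27
eef_pos: [0.4009, 0.3056, 0.0783]
ee_rot: [0.0, 0.735, 0.678, -0.001]
wrist_force: [0.9, 1.3, -2.5]
grip_width: 0.714
gripper_force: 30.0
```

```bash
python3 - <<'E'
from h import *
from rig import *
o=get_obs();print(o["joint_pos"].round(3))
f=grab_frame("side");cv2.imwrite("pics/side2.png",f["img"][:,:,::-1][100:340,120:440].repeat(2,0).repeat(2,1))
E
```

```text
[-0.206  0.542 -0.748  1.984  0.506  0.81  -1.324]
```

View pics/side2.png

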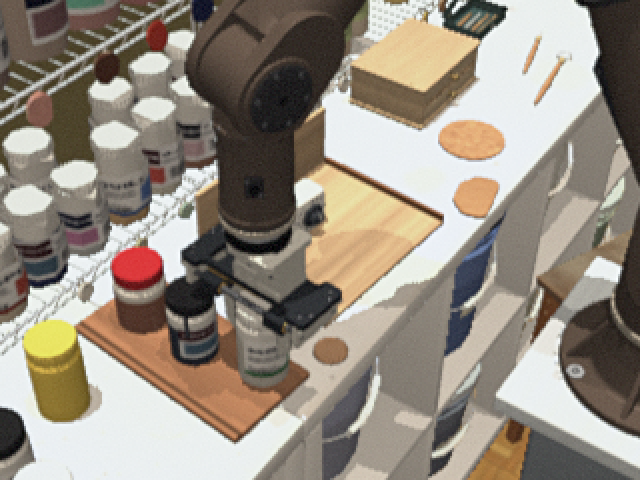

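All three jars are over the board: red (137,290), black (190,325), white (262,350), clear of each other. Next: lower white, release with a part opening, rise, then go to the timer.

Request:
{"method": "apply_moves", "body": {"rows": [0,0,-0.008,0,0,0,-1,0,0,-0.0115,0,0,0,-1,0,0,-0.0115,0,0,0,-1,0,0,-0.0115,0,0,0,-1,0,0,-0.0115,0,0,0,0.74,0,0,-0.0115,0,0,0,0.74,0,0,-0.0115,0,0,0,0.74,0,0,-0.0115,0,0,0,0.74]}}

```text
clock: 19.98
eef_pos: [0.401, 0.3067, 0.0696]
ee_rot: [0.0, 0.735, 0.678, 0.0]
wrist_force: [-0.1, 0.5, 0.5]
grip_width: 0.866
gripper_force: 0.0
```

Request:
{"method": "apply_moves", "body": {"rows": [0,0,0.02,0,0,0,0.74,0,0,0.06,0,0,0,0.74,0,0,0.11,0,0,0,0.74,0,0,0.163,0,0,0,0.74,0.01,-0.02,0.163,0,0,-0.07,1,0.025,-0.05,0.163,0,0,-0.14,1,0.043,-0.09,0.163,0,0,-0.21,1,0.062,-0.13,0.163,0,0,-0.28,1]}}

```text
clock: 20.65
eef_pos: [0.4507, 0.202, 0.2003]
ee_rot: [0.0, 0.866, 0.5, 0.001]
wrist_force: [0.6, 0.0, -0.3]
grip_width: 0.996
gripper_force: 0.0
```

Request:
{"method": "apply_moves", "body": {"rows": [0.02,-0.04,0,0,0,-0.075,1,0.04,-0.08,0,0,0,-0.15,1,0.06,-0.12,0,0,0,-0.225,1,0.08,-0.16,0,0,0,-0.3,1,0.093,-0.19,0,0,0,-0.375,1,0.1,-0.203,0,0,0,-0.45,1,0.1,-0.203,0,0,0,-0.525,1,0.1,-0.203,0,0,0,-0.6,1]}}

```text
clock: 21.32
eef_pos: [0.5309, 0.0388, 0.1996]
ee_rot: [0.0, 0.999, 0.05, -0.0]
wrist_force: [-0.5, 0.5, 0.1]
grip_width: 0.997
gripper_force: 0.0
```

Request:
{"method": "apply_moves", "body": {"rows": [0,0,0,0,0,-0.08,1,0,0,0,0,0,-0.16,1,0,0,0,0,0,-0.16,1,0,0,0,0,0,-0.16,1]}}

```text
clock: 21.65
eef_pos: [0.5304, 0.0403, 0.1998]
ee_rot: [0.0, 0.998, -0.07, 0.0]
wrist_force: [-0.3, 0.8, 0.6]
grip_width: 0.999
gripper_force: 0.0
```

```bash
python3 - <<'E'
from h import *
from rig import *
o=get_obs();print(o["joint_pos"].round(3),o["eef_pos"],o["ee_rot"])
f=grab_frame("side");P=cloud(f)
print(fit(P,(.587,.318),.05,.09,.13),fit(P,(.497,.325),.05,.1,.13),fit(P,(.401,.307),.05,.115,.14))
f=grab_frame("wrist");P=cloud(f,wristT(o,f));cv2.imwrite("pics/w3.png",f["img"][:,:,::-1])
print(fit(P,(.53,.043),.06,.06,.08))
E
```

```text
[ 0.138  0.345 -0.409  1.81   0.159  1.019 -2.043] [0.5304497  0.04032128 0.19981018] [ 1.09967286e-04  9.97565068e-01 -6.97417705e-02  8.87034390e-05]
(391, array([588.9, 321.8]), 33.9, array([587.8, 321.7]), array([63.6, 64.8]), 28.5, 109.0) (368, array([495.7, 328.6]), 31.4, array([495.4, 328.6]), array([58.9, 59.7]), 44.9, 116.1) (415, array([398.7, 310.5]), 32.7, array([398.2, 310.9]), array([62. , 60.6]), 78.4, 130.0)
(2933, array([532.9,  38.6]), 34.4, array([532.5,  38.7]), array([63.6, 41.3]), 82.4, 69.2)
```

View pics/w3.png

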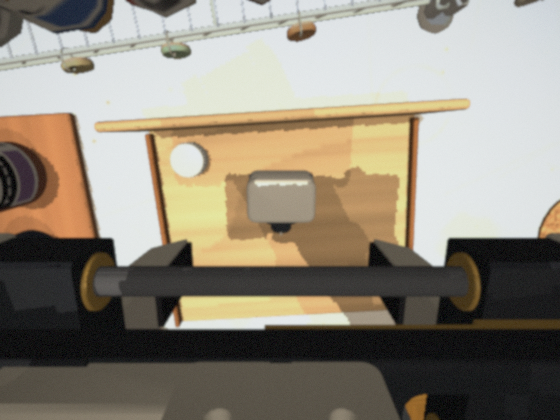

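The timer is square with the gripper, at (281,195) in the picture, between the fingers and clear of the cap at (187,160). Descending and gripping.

Request:
{"method": "apply_moves", "body": {"rows": [0.001,-0.001,-0.03,0,0,0,1,0.001,-0.001,-0.07,0,0,0,1,0.001,-0.001,-0.11,0,0,0,1,0.001,-0.001,-0.15,0,0,0,1,0.001,-0.001,-0.185,0,0,0,1,0.001,-0.001,-0.205,0,0,0,1,0.001,-0.001,-0.211,0,0,0,1,0.001,-0.001,-0.211,0,0,0,1]}}

```text
clock: 22.42
eef_pos: [0.5305, 0.0393, 0.0298]
ee_rot: [0.0, 0.997, -0.071, -0.001]
wrist_force: [-1.6, -0.5, 0.6]
grip_width: 0.996
gripper_force: 0.0
```

Request:
{"method": "apply_moves", "body": {"rows": [0,0,0,0,0,0,-1,0,0,0,0,0,0,-1,0,0,0,0,0,0,-1,0,0,0,0,0,0,-1,0,0,0,0,0,0,-1,0,0,0,0,0,0,-1,0,0,0,0,0,0,-1,0,0,0,0,0,0,-1]}}

```text
clock: 23.08
eef_pos: [0.5319, 0.0393, 0.0317]
ee_rot: [-0.0, 0.997, -0.072, 0.001]
wrist_force: [-1.5, -1.3, 6.3]
grip_width: 0.702
gripper_force: 30.1
```

```bash
python3 - <<'E'
from h import *
from rig import *
print(get_obs()["joint_pos"].round(3))
for n in("scene","side"):
    f=grab_frame(n);P=cloud(f)
    m=(cv2.cvtColor(f["img"],cv2.COLOR_RGB2HSV)[...,1]>70)&(np.hypot(P[...,0]-.43,P[...,1]+.301)<.08)&(abs(P[...,2]-.005)<.004)
    m=cv2.morphologyEx(m.astype(np.uint8),cv2.MORPH_OPEN,np.ones((3,3)))
    c=max(cv2.findContours(m,0,1)[0],key=cv2.contourArea).reshape(-1,2)
    q=(ray(f,c,.005)[:,:2]*1000).astype(np.float32);print(n,cv2.minEnclosingCircle(q),cv2.fitEllipse(q),np.median(P[m>0][:,2]))
E
```

```text
[ 0.072  0.561 -0.337  1.972  0.294  0.654 -2.166]
scene ((429.0267333984375, -300.4975280761719), 54.69145202636719) ((427.89251708984375, -300.2070007324219), (102.34468078613281, 105.30127716064453), 179.6707000732422) 0.005085639070788572
side ((443.5798645019531, -292.4812316894531), 42.397743225097656) ((448.44696044921875, -293.0611877441406), (59.618045806884766, 72.7559585571289), 148.75128173828125) 0.005174971021961072
```

The timer is gripped. I'll lift it and carry it short of the mat, to measure the mat with the wrist camera.

Request:
{"method": "apply_moves", "body": {"rows": [0,0,0.015,0,0,0,-1,0,0,0.04,0,0,0,-1,0,0,0.075,0,0,0,-1,0,0,0.11,0,0,0,-1,0,0,0.135,0,0,0,-1,0,0,0.15,0,0,0,-1,-0.005,-0.01,0.15,0,0,0,-1,-0.015,-0.03,0.15,0,0,0,-1]}}

```text
clock: 23.85
eef_pos: [0.5199, 0.0167, 0.1514]
ee_rot: [-0.001, 0.998, -0.07, 0.001]
wrist_force: [0.4, -1.7, -0.8]
grip_width: 0.702
gripper_force: 29.9
```

Request:
{"method": "apply_moves", "body": {"rows": [-0.02,-0.04,0,0,0,0,-1,-0.042,-0.083,0,0,0,0,-1,-0.064,-0.126,0,0,0,0,-1,-0.086,-0.17,0,0,0,0,-1,-0.108,-0.213,0,0,0,0,-1,-0.13,-0.256,0,0,0,0,-1,-0.152,-0.3,0,0,0,0,-1,-0.172,-0.34,0,0,0,0,-1]}}

```text
clock: 24.52
eef_pos: [0.3788, -0.2587, 0.15]
ee_rot: [0.0, 0.997, -0.072, -0.001]
wrist_force: [0.6, -0.9, -2.0]
grip_width: 0.706
gripper_force: 29.9
```

Request:
{"method": "apply_moves", "body": {"rows": [-0.015,-0.03,0,0,0,0,-1,-0.024,-0.047,0,0,0,0,-1,-0.028,-0.054,0,0,0,0,-1,-0.028,-0.054,0,0,0,0,-1,-0.028,-0.054,0,0,0,0,-1,-0.028,-0.054,0,0,0,0,-1]}}

```text
clock: 25.02
eef_pos: [0.3598, -0.2984, 0.1506]
ee_rot: [-0.0, 0.997, -0.071, -0.0]
wrist_force: [-0.1, -0.1, -1.2]
grip_width: 0.702
gripper_force: 29.9
```

```bash
cat > mat.py <<'E'
from h import *
from rig import *
o=get_obs();print(o["joint_pos"].round(3),o["eef_pos"],o["ee_rot"].round(3))
w=grab_frame("wrist");cv2.imwrite("pics/w4.png",w["img"][:,:,::-1])
for n,f,T in(("scene0",np.load("scene0.npz"),None),("side0",np.load("side0.npz"),None),("wrist",w,wristT(o,w))):
    P=cloud(f,T)
    m=(cv2.cvtColor(f["img"],cv2.COLOR_RGB2HSV)[...,1]>60)&(np.hypot(P[...,0]-.43,P[...,1]+.301)<.066)&(abs(P[...,2]-.005)<.007)
    m=cv2.morphologyEx(m.astype(np.uint8),cv2.MORPH_OPEN,np.ones((3,3)))
    c=max(cv2.findContours(m,0,1)[0],key=cv2.contourArea).reshape(-1,2)
    q=(ray(f,c,.005,T)[:,:2]*1000).astype(np.float32);print(n,cv2.minEnclosingCircle(q),cv2.fitEllipse(q),np.median(P[m>0][:,2]))
E
python3 mat.py
```

```text
[ 0.811  0.289 -0.283  2.022  0.106  0.844 -1.245] [ 0.35984255 -0.29840308  0.15063221] [-0.     0.997 -0.071 -0.   ]
scene0 ((430.0975036621094, -300.07598876953125), 56.82062530517578) ((428.1753234863281, -300.3108215332031), (104.6205062866211, 108.47972869873047), 20.817543029785156) 0.004968386870752739
side0 ((432.8366394042969, -299.4345703125), 55.067596435546875) ((432.2917785644531, -298.3068542480469), (102.61186218261719, 105.62541961669922), 81.9902572631836) 0.004675337672311208
wrist ((431.5994567871094, -303.0038146972656), 54.70146179199219) ((431.73748779296875, -303.05181884765625), (107.64020538330078, 108.16112518310547), 104.98207092285156) 0.004548229017659444
```

View pics/w4.png

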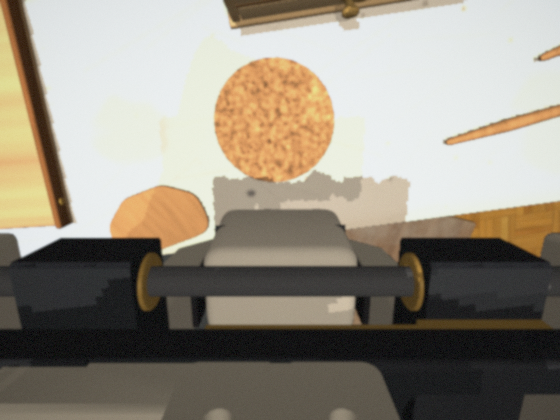

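The mat is at (275,118) in the picture, with its centre at about (431, -302) mm and its top at 5 mm. The box in front stays clear. Placing the timer with its origin at the centre.

Request:
{"method": "apply_moves", "body": {"rows": [0.02,-0.001,0,0,0,0,-1,0.05,-0.003,0,0,0,0,-1,0.08,-0.005,0,0,0,0,-1,0.095,-0.006,0,0,0,0,-1,0.1,-0.006,-0.015,0,0,0,-1,0.1,-0.006,-0.045,0,0,0,-1,0.1,-0.006,-0.08,0,0,0,-1,0.1,-0.006,-0.105,0,0,0,-1]}}

```text
clock: 25.73
eef_pos: [0.4375, -0.3035, 0.0643]
ee_rot: [-0.0, 0.997, -0.071, -0.001]
wrist_force: [-0.7, -0.4, -1.1]
grip_width: 0.702
gripper_force: 29.9
```

Request:
{"method": "apply_moves", "body": {"rows": [0,0,-0.015,0,0,0,-1,0,0,-0.03,0,0,0,-1,0,0,-0.04,0,0,0,-1,0,0,-0.046,0,0,0,-1,0,0,-0.047,0,0,0,-1,0,0,-0.047,0,0,0,-1]}}

```text
clock: 26.23
eef_pos: [0.4389, -0.3044, 0.0291]
ee_rot: [-0.0, 0.997, -0.072, -0.0]
wrist_force: [0.4, -0.0, -2.2]
grip_width: 0.704
gripper_force: 29.9
```

Request:
{"method": "apply_moves", "body": {"rows": [0,0,0,0,0,0,1,0,0,0,0,0,0,1,0,0,0,0,0,0,1,0,0,0,0,0,0,1,0,0,0.015,0,0,0,1,0,0,0.05,0,0,0,1,0,0,0.1,0,0,0,1,0,0,0.15,0,0,0,1]}}

```text
clock: 26.9
eef_pos: [0.4385, -0.3041, 0.1502]
ee_rot: [-0.001, 0.997, -0.072, -0.001]
wrist_force: [1.9, -1.0, 0.3]
grip_width: 1.004
gripper_force: 0.0
```

Request:
{"method": "apply_moves", "body": {"rows": [0,0,0.04,0,0,0,1,0,0,0.063,0,0,0,1,0,0,0.063,0,0,0,1]}}

```text
clock: 27.15
eef_pos: [0.4415, -0.3058, 0.2045]
ee_rot: [0.002, 0.997, -0.072, 0.004]
wrist_force: [0.8, -0.5, -0.2]
grip_width: 0.999
gripper_force: 0.0
```

```bash
python3 - <<'E'
from h import *
from rig import *
o=get_obs();print(o["joint_pos"].round(3))
f=grab_frame("wrist")
for n,f,T in(("scene",grab_frame("scene"),None),("side",grab_frame("side"),None),("wrist",f,wristT(o,f))):
    print(n,fit(cloud(f,T),(.44,-.303),.06,.05,.08))
E
```

```text
[ 0.731  0.33  -0.291  1.806  0.111  1.014 -1.318]
scene (172, array([ 436.6, -302.1]), 33.7, array([ 434.7, -303. ]), array([61.8, 40.7]), 81.7, 65.8)
side (173, array([ 435.9, -298.1]), 35.2, array([ 438. , -297.9]), array([68.8, 43.9]), 79.9, 65.8)
wrist (2742, array([ 439.8, -305.8]), 34.4, array([ 439.7, -305.3]), array([63.3, 41.5]), 83.2, 66.2)
```

The timer stands upright on the mat, within about 2 mm of centre. Next: bring white back.

Request:
{"method": "apply_moves", "body": {"rows": [0,0.02,0,0,0,0.07,1,-0.004,0.06,0,0,0,0.14,1,-0.007,0.11,0,0,0,0.21,1,-0.01,0.16,0,0,0,0.28,1,-0.013,0.21,0,0,0,0.35,1,-0.016,0.26,0,0,0,0.42,1,-0.019,0.31,0,0,0,0.49,1,-0.022,0.36,0,0,0,0.56,1]}}

```text
clock: 27.97
eef_pos: [0.4202, -0.015, 0.1985]
ee_rot: [-0.0, 0.932, 0.362, -0.001]
wrist_force: [1.3, 0.5, 0.0]
grip_width: 0.999
gripper_force: 0.0
```

Request:
{"method": "apply_moves", "body": {"rows": [-0.003,0.05,0,0,0,0.07,1,-0.006,0.1,0,0,0,0.14,1,-0.009,0.15,0,0,0,0.21,1,-0.012,0.2,0,0,0,0.28,1,-0.015,0.25,0,0,0,0.35,0.74,-0.018,0.3,0,0,0,0.42,0.74,-0.021,0.345,0,0,0,0.48,0.74,-0.024,0.38,0,0,0,0.48,0.74]}}

```text
clock: 28.63
eef_pos: [0.401, 0.2899, 0.1983]
ee_rot: [-0.001, 0.732, 0.681, -0.001]
wrist_force: [0.7, -0.7, -0.6]
grip_width: 0.872
gripper_force: 0.0
```

Request:
{"method": "apply_moves", "body": {"rows": [-0.0015,0.015,0,0,0,0,0.74,-0.0015,0.023,0,0,0,0,0.74,-0.0015,0.023,0,0,0,0,0.74,-0.0015,0.023,0,0,0,0,0.74]}}

```text
clock: 28.97
eef_pos: [0.4011, 0.3046, 0.1987]
ee_rot: [0.0, 0.735, 0.678, -0.001]
wrist_force: [0.3, -0.8, 0.0]
grip_width: 0.875
gripper_force: 0.0
```

```bash
python3 - <<'E'
from h import *
from rig import *
o=get_obs();print(o["joint_pos"].round(3),o["eef_pos"],o["ee_rot"].round(3))
f=grab_frame("wrist");P=cloud(f,wristT(o,f));print(fit(P,(.4,.308),.05,.115,.145))
E
```

```text
[-0.1    0.397 -0.857  1.849  0.343  1.053 -1.174] [0.40106963 0.30459888 0.19870661] [ 0.     0.735  0.678 -0.001]
(5343, array([400.2, 307.6]), 31.4, array([400.1, 308.3]), array([61.5, 61.2]), 44.9, 129.8)
```

Request:
{"method": "apply_moves", "body": {"rows": [0,0.0025,-0.03,0,0,0,0.74,0,0.0025,-0.07,0,0,0,0.74,0,0.0025,-0.11,0,0,0,0.74,0,0.0025,-0.14,0,0,0,0.74,0,0.0025,-0.158,0,0,0,0.74,0,0.0025,-0.162,0,0,0,0.74,0,0.0025,-0.162,0,0,0,0.74,0,0.0025,-0.162,0,0,0,-1]}}

```text
clock: 29.68
eef_pos: [0.4019, 0.3074, 0.0709]
ee_rot: [0.0, 0.736, 0.678, 0.0]
wrist_force: [-0.5, -0.4, 0.3]
grip_width: 0.833
gripper_force: 0.0
```

Request:
{"method": "apply_moves", "body": {"rows": [0,0,0,0,0,0,-1,0,0,0,0,0,0,-1,0,0,0,0,0,0,-1,0,0,0,0,0,0,-1,0,0,0,0,0,0,-1,0,0,0,0,0,0,-1]}}

```text
clock: 30.18
eef_pos: [0.4019, 0.3081, 0.0712]
ee_rot: [0.0, 0.735, 0.678, 0.001]
wrist_force: [-0.7, -1.2, 8.4]
grip_width: 0.716
gripper_force: 30.0
```

Request:
{"method": "apply_moves", "body": {"rows": [0,0,0.015,0,0,0,-1,0,0,0.04,0,0,0,-1,0,0,0.07,0,0,0,-1,0,0,0.095,0,0,0,-1,0,0,0.1125,0,0,0,-1,0,-0.012,0.1125,0,0,0,-1,0.003,-0.04,0.1125,0,0,0,-1,0.006,-0.075,0.1125,0,0,0,-1]}}

```text
clock: 30.85
eef_pos: [0.4055, 0.2478, 0.1602]
ee_rot: [-0.0, 0.734, 0.679, 0.0]
wrist_force: [1.6, -1.1, -2.9]
grip_width: 0.714
gripper_force: 30.0
```

Request:
{"method": "apply_moves", "body": {"rows": [0.003,-0.04,0,0,0,0,-1,0.006,-0.08,0,0,0,0,-1,0.009,-0.12,0,0,0,0,-1,0.012,-0.16,0,0,0,0,-1,0.015,-0.2,0,0,0,0,-1,0.017,-0.23,0,0,0,0,-1,0.0186,-0.25,0,0,0,0,-1,0.0186,-0.258,0,0,0,0,-1]}}

```text
clock: 31.52
eef_pos: [0.42, 0.0376, 0.1594]
ee_rot: [0.0, 0.737, 0.676, -0.001]
wrist_force: [0.7, 0.4, -3.8]
grip_width: 0.718
gripper_force: 30.0
```

Request:
{"method": "apply_moves", "body": {"rows": [0,0,0,0,0,0,-1,0,0,-0.02,0,0,0,-1,0,0,-0.05,0,0,0,-1,0,0,-0.075,0,0,0,-1,0,0,-0.095,0,0,0,-1,0,0,-0.105,0,0,0,-1,0,0,-0.105,0,0,0,-1,0,0,-0.105,0,0,0,-1]}}

```text
clock: 32.18
eef_pos: [0.4208, 0.0424, 0.0763]
ee_rot: [-0.0, 0.735, 0.679, 0.0]
wrist_force: [0.4, 0.3, -1.9]
grip_width: 0.715
gripper_force: 30.0
```

Request:
{"method": "apply_moves", "body": {"rows": [0.001,-0.001,-0.006,0,0,0,-1,0.001,-0.001,-0.0104,0,0,0,-1,0.001,-0.001,-0.0104,0,0,0,-1,0.001,-0.001,-0.0104,0,0,0,-1,0.001,-0.001,-0.0104,0,0,0,1,0.001,-0.001,-0.0104,0,0,0,1,0.001,-0.001,-0.0104,0,0,0,1,0.001,-0.001,-0.0104,0,0,0,1]}}

```text
clock: 32.85
eef_pos: [0.422, 0.0405, 0.068]
ee_rot: [0.0, 0.735, 0.678, 0.0]
wrist_force: [-0.5, -0.0, -0.9]
grip_width: 0.957
gripper_force: 0.0
```

Request:
{"method": "apply_moves", "body": {"rows": [0,0,0.015,0,0,0,1,0,0,0.05,0,0,0,1,0,0,0.1,0,0,0,1,0,0,0.15,0,0,0,1,0.005,0.018,0.165,0,0,0.07,1,0.015,0.058,0.165,0,0,0.14,1,0.028,0.106,0.165,0,0,0.21,1,0.041,0.154,0.165,0,0,0.28,1]}}

```text
clock: 33.52
eef_pos: [0.4554, 0.1642, 0.2005]
ee_rot: [0.001, 0.569, 0.822, 0.0]
wrist_force: [0.1, -1.4, 0.9]
grip_width: 1.002
gripper_force: 0.0
```

Request:
{"method": "apply_moves", "body": {"rows": [0.013,0.048,0,0,0,0.07,1,0.026,0.096,0,0,0,0.14,1,0.039,0.144,0,0,0,0.2,1,0.049,0.18,0,0,0,0.22,1,0.053,0.2,0,0,0,0.22,1,0.053,0.2,0,0,0,0.22,1,0.053,0.2,0,0,0,0.22,1]}}

```text
clock: 34.1
eef_pos: [0.4964, 0.3246, 0.1994]
ee_rot: [-0.0, 0.419, 0.908, -0.0]
wrist_force: [0.2, -0.4, 0.3]
grip_width: 0.999
gripper_force: 0.0
```

```bash
python3 - <<'E'
from h import *
from rig import *
o=get_obs();print(o["joint_pos"].round(3),o["eef_pos"],o["ee_rot"].round(3))
f=grab_frame("wrist");P=cloud(f,wristT(o,f));print(fit(P,(.497,.325),.04,.1,.13));
try:print(fit(P,(.587,.318),.045,.09,.13))
except Exception as e:print(e)
for n in("scene","side"):print(n,fit(cloud(grab_frame(n)),(.4216,.0415),.05,.11,.14))
E
```

```text
[-0.037  0.592 -0.969  1.634  0.517  1.195 -0.416] [0.49643525 0.3245658  0.19944358] [-0.     0.419  0.908 -0.   ]
(4462, array([496.8, 324.6]), 30.3, array([496.6, 325.1]), array([59.5, 59.7]), 39.4, 116.2)
(1810, array([588.7, 317.9]), 32.9, array([584.6, 311.5]), array([49.7, 65.2]), 59.5, 108.8)
scene (308, array([419. ,  39.9]), 32.0, array([417.5,  39.6]), array([59. , 59.5]), 48.2, 126.1)
side (286, array([418.5,  44. ]), 32.6, array([418.7,  45.5]), array([57. , 62.6]), 32.8, 125.9)
```

Request:
{"method": "apply_moves", "body": {"rows": [0,0,-0.03,0,0,0,1,0,0,-0.07,0,0,0,1,0,0,-0.11,0,0,0,1,0,0,-0.145,0,0,0,1,0,0,-0.168,0,0,0,1,0,0,-0.1755,0,0,0,1,0,0,-0.1755,0,0,0,1,0,0,-0.1755,0,0,0,-1]}}

```text
clock: 34.92
eef_pos: [0.4975, 0.3235, 0.0604]
ee_rot: [0.0, 0.42, 0.907, 0.0]
wrist_force: [0.7, 0.5, 0.1]
grip_width: 0.964
gripper_force: 0.0
```

Request:
{"method": "apply_moves", "body": {"rows": [0,0,0,0,0,0,-1,0,0,0,0,0,0,-1,0,0,0,0,0,0,-1,0,0,0,0,0,0,-1,0,0,0,0,0,0,-1,0,0,0,0,0,0,-1,0,0,0,0,0,0,-1]}}

```text
clock: 35.5
eef_pos: [0.4972, 0.3239, 0.06]
ee_rot: [0.0, 0.42, 0.908, 0.0]
wrist_force: [-0.4, -0.3, 5.2]
grip_width: 0.656
gripper_force: 30.0
```

Request:
{"method": "apply_moves", "body": {"rows": [0,0,0.015,0,0,0,-1,0,0,0.045,0,0,0,-1,0,0,0.085,0,0,0,-1,0,0,0.125,0,0,0,-1,0,0,0.16,0,0,0,-1,0,0,0.185,0,0,0,-1,0,0,0.2,0,0,0,-1,-0.001,-0.01,0.2,0,0,-0.03,-1]}}

```text
clock: 36.17
eef_pos: [0.4963, 0.3181, 0.2224]
ee_rot: [0.0, 0.44, 0.898, 0.002]
wrist_force: [-0.3, 0.3, -3.8]
grip_width: 0.655
gripper_force: 30.0
```

Request:
{"method": "apply_moves", "body": {"rows": [-0.003,-0.025,0,0,0,-0.06,-1,-0.008,-0.065,0,0,0,-0.12,-1,-0.014,-0.11,0,0,0,-0.18,-1,-0.02,-0.155,0,0,0,-0.24,-1,-0.0255,-0.2,0,0,0,-0.3,-1,-0.031,-0.245,0,0,0,-0.36,-1,-0.037,-0.29,0,0,0,-0.42,-1,-0.043,-0.335,0,0,0,-0.47,-1]}}

```text
clock: 36.83
eef_pos: [0.4605, 0.046, 0.219]
ee_rot: [-0.0, 0.737, 0.676, -0.0]
wrist_force: [1.2, 0.0, -4.3]
grip_width: 0.654
gripper_force: 30.0
```

Request:
{"method": "apply_moves", "body": {"rows": [-0.005,-0.04,0,0,0,0,-1,-0.01,-0.08,0,0,0,0,-1,-0.013,-0.105,0,0,0,0,-1,-0.0148,-0.119,0,0,0,0,-1,-0.0148,-0.119,-0.02,0,0,0,-1,-0.0148,-0.119,-0.05,0,0,0,-1,-0.0148,-0.119,-0.08,0,0,0,-1,-0.0148,-0.119,-0.11,0,0,0,-1]}}

```text
clock: 37.5
eef_pos: [0.4493, -0.0477, 0.1303]
ee_rot: [-0.0, 0.735, 0.678, -0.0]
wrist_force: [-0.3, -1.2, -4.2]
grip_width: 0.657
gripper_force: 30.0
```

Request:
{"method": "apply_moves", "body": {"rows": [0,0,-0.03,0,0,0,-1,0,0,-0.055,0,0,0,-1,0,0,-0.073,0,0,0,-1,0,0,-0.08,0,0,0,-1,0,0,-0.08,0,0,0,-1,0,0,-0.08,0,0,0,-1]}}

```text
clock: 38.0
eef_pos: [0.4499, -0.0473, 0.0677]
ee_rot: [-0.0, 0.735, 0.678, -0.0]
wrist_force: [0.1, 0.5, -3.5]
grip_width: 0.657
gripper_force: 30.0
```

Request:
{"method": "apply_moves", "body": {"rows": [0,0,-0.008,0,0,0,-1,0,0,-0.0133,0,0,0,-1,0,0,-0.0133,0,0,0,-1,0,0,-0.0133,0,0,0,-1,0,0,-0.0133,0,0,0,1,0,0,-0.0133,0,0,0,1,0,0,-0.0133,0,0,0,1,0,0,-0.0133,0,0,0,1]}}

```text
clock: 38.67
eef_pos: [0.4503, -0.0474, 0.0571]
ee_rot: [0.0, 0.735, 0.678, 0.0]
wrist_force: [-0.8, 0.5, -0.6]
grip_width: 0.893
gripper_force: 0.0
```

Request:
{"method": "apply_moves", "body": {"rows": [0,0,0.015,0,0,0,1,0,0,0.05,0,0,0,1,0,0,0.1,0,0,0,1,0,0,0.15,0,0,0,1,0,0,0.18,0,0,0,1,0,0,0.18,0,0,0,1,0,0,0.18,0,0,0,1]}}

```text
clock: 39.25
eef_pos: [0.4509, -0.0477, 0.2021]
ee_rot: [0.002, 0.735, 0.678, 0.001]
wrist_force: [0.2, -0.3, -0.5]
grip_width: 1.002
gripper_force: 0.0
```

```bash
python3 - <<'E'
from h import *
from rig import *
o=get_obs();print(o["joint_pos"].round(3),o["eef_pos"],o["ee_rot"].round(3))
f=grab_frame("wrist");P=cloud(f,wristT(o,f));print(fit(P,(.421,.0415),.05,.11,.14),fit(P,(.45,-.046),.05,.1,.13))
E
```

```text
[ 0.682  0.289 -0.839  1.958  0.257  0.999 -0.358] [ 0.45087173 -0.04770545  0.20214331] [0.002 0.735 0.678 0.001]
(6517, array([420.5,  40.1]), 31.2, array([420.7,  40. ]), array([62.1, 61.3]), 80.5, 125.8) (4245, array([450.9, -46.6]), 30.2, array([451. , -46.4]), array([59.5, 59.6]), 4.1, 112.2)
```

White is within about 1.5 mm and black within 1 mm of their starting places. Now red, without a wrist turn.

Request:
{"method": "apply_moves", "body": {"rows": [0.008,0.02,0,0,0,0,1,0.025,0.065,0,0,0,0,1,0.043,0.115,0,0,0,0,1,0.061,0.165,0,0,0,0,1,0.08,0.215,0,0,0,0,1,0.098,0.265,0,0,0,0,1,0.117,0.313,0,0,0,0,1,0.135,0.36,0,0,0,0,1]}}

```text
clock: 39.97
eef_pos: [0.5569, 0.2403, 0.1985]
ee_rot: [-0.0, 0.735, 0.678, -0.002]
wrist_force: [1.0, -1.5, 0.5]
grip_width: 1.001
gripper_force: 0.0
```

Request:
{"method": "apply_moves", "body": {"rows": [0.015,0.04,0,0,0,0,1,0.027,0.07,0,0,0,0,1,0.034,0.092,0,0,0,0,1,0.036,0.0975,0,0,0,0,1,0.036,0.0975,0,0,0,0,1,0.036,0.0975,0,0,0,0,1]}}

```text
clock: 40.47
eef_pos: [0.5855, 0.3158, 0.1993]
ee_rot: [0.0, 0.735, 0.678, -0.001]
wrist_force: [0.2, 0.3, 0.7]
grip_width: 1.001
gripper_force: 0.0
```

```bash
python3 - <<'E'
from h import *
from rig import *
o=get_obs();print(o["joint_pos"].round(3),o["eef_pos"],o["ee_rot"].round(3))
f=grab_frame("wrist");P=cloud(f,wristT(o,f));print(fit(P,(.587,.3185),.05,.09,.13))
p=P.reshape(-1,3)
E
```

```text
[-0.12   0.64  -0.761  1.451  0.452  1.233 -1.013] [0.58548258 0.31575813 0.19926032] [ 0.     0.735  0.678 -0.001]
(5125, array([589.7, 317.7]), 33.1, array([589.7, 318. ]), array([65.4, 65.4]), 19.0, 108.9)
```

Closing along x here would bring the gripper body, at x ≈ 0.684, up against the shelf rail at 0.68. I'll back off, turn 90°, and close along y as I did when placing it.

Request:
{"method": "apply_moves", "body": {"rows": [-0.03,0,0,0,0,0,1,-0.0625,0,0,0,0,0,1,-0.0625,0,0,0,0,0.07,1,-0.0625,0,0,0,0,0.14,1,-0.0625,0,0,0,0,0.21,1,-0.0625,0,0,0,0,0.28,1,-0.0625,0,0,0,0,0.35,1,-0.0625,0,0,0,0,0.42,1]}}

```text
clock: 41.18
eef_pos: [0.5364, 0.3146, 0.2007]
ee_rot: [0.001, 0.474, 0.88, -0.001]
wrist_force: [-0.4, -0.7, -0.3]
grip_width: 0.998
gripper_force: 0.0
```

Request:
{"method": "apply_moves", "body": {"rows": [0,0,0,0,0,0.07,1,0,0,0,0,0,0.14,1,0,0,0,0,0,0.21,1,0,0,0,0,0,0.28,1,0,0,0,0,0,0.35,1,0,0,0,0,0,0.42,1,0,0,0,0,0,0.49,1,0,0,0,0,0,0.56,1]}}

```text
clock: 41.85
eef_pos: [0.5364, 0.3146, 0.2006]
ee_rot: [0.0, 0.054, 0.999, -0.001]
wrist_force: [-0.3, -0.4, -1.0]
grip_width: 0.999
gripper_force: 0.0
```

Request:
{"method": "apply_moves", "body": {"rows": [0.02,0,0,0,0,0.02,1,0.05,0,0,0,0,0.02,1,0.065,0,0,0,0,0.02,1,0.065,0,0,0,0,0.02,1,0.065,0,0,0,0,0.02,1]}}

```text
clock: 42.27
eef_pos: [0.5883, 0.3151, 0.2003]
ee_rot: [-0.0, 0.042, 0.999, -0.0]
wrist_force: [0.3, 0.3, -1.3]
grip_width: 0.997
gripper_force: 0.0
```

```bash
python3 - <<'E'
from h import *
from rig import *
o=get_obs();print(o["joint_pos"].round(3),o["eef_pos"],o["ee_rot"].round(3))
f=grab_frame("wrist");P=cloud(f,wristT(o,f));print(fit(P,(.587,.3185),.05,.09,.13))
E
```

```text
[ 0.038  0.78  -1.121  1.431  0.704  1.367  0.38 ] [0.58827742 0.31509125 0.20032704] [-0.     0.042  0.999 -0.   ]
(5054, array([589. , 317.6]), 33.1, array([588.8, 318. ]), array([65.4, 64.9]), 84.7, 108.8)
```

Request:
{"method": "apply_moves", "body": {"rows": [0,0.0035,-0.03,0,0,0,1,0,0.0035,-0.07,0,0,0,1,0,0.0035,-0.11,0,0,0,1,0,0.0035,-0.145,0,0,0,1,0,0.0035,-0.17,0,0,0,1,0,0.0035,-0.18,0,0,0,1,0,0.0035,-0.18,0,0,0,1,0,0.0035,-0.18,0,0,0,-1]}}

```text
clock: 42.98
eef_pos: [0.5877, 0.3199, 0.0578]
ee_rot: [0.0, 0.04, 0.999, 0.0]
wrist_force: [0.5, 0.2, 0.6]
grip_width: 0.962
gripper_force: 0.0
```

Request:
{"method": "apply_moves", "body": {"rows": [0,0,0,0,0,0,-1,0,0,0,0,0,0,-1,0,0,0,0,0,0,-1,0,0,0,0,0,0,-1,0,0,0,0,0,0,-1,0,0,0,0,0,0,-1,0,0,0,0,0,0,-1]}}

```text
clock: 43.57
eef_pos: [0.5886, 0.3197, 0.058]
ee_rot: [0.001, 0.041, 0.999, 0.0]
wrist_force: [-0.9, -2.2, 7.2]
grip_width: 0.729
gripper_force: 30.0
```

```bash
python3 -c "
from rig import *
print(get_obs()['joint_pos'].round(3))"
```

```text
[ 0.003  0.914 -1.03   1.565  0.838  1.154  0.278]
```

Request:
{"method": "apply_moves", "body": {"rows": [0,0,0.015,0,0,0,-1,0,0,0.04,0,0,0,-1,0,0,0.07,0,0,0,-1,0,0,0.1,0,0,0,-1,-0.01,-0.015,0.12,0,0,0,-1,-0.03,-0.045,0.125,0,0,0,-1,-0.055,-0.082,0.125,0,0,-0.03,-1,-0.08,-0.119,0.125,0,0,-0.1,-1]}}

```text
clock: 44.23
eef_pos: [0.523, 0.2242, 0.1574]
ee_rot: [0.0, 0.119, 0.993, 0.0]
wrist_force: [0.2, -1.0, -2.3]
grip_width: 0.727
gripper_force: 30.0
```

Request:
{"method": "apply_moves", "body": {"rows": [-0.025,-0.037,0,0,0,-0.07,-1,-0.048,-0.072,0,0,0,-0.14,-1,-0.066,-0.098,0,0,0,-0.21,-1,-0.075,-0.112,0,0,0,-0.28,-1,-0.077,-0.115,0,0,0,-0.35,-1,-0.077,-0.115,0,0,0,-0.42,-1,-0.077,-0.115,0,0,0,-0.49,-1,-0.077,-0.115,0,0,0,-0.56,-1]}}

```text
clock: 44.9
eef_pos: [0.4623, 0.1324, 0.1575]
ee_rot: [0.0, 0.532, 0.846, 0.0]
wrist_force: [-0.1, -0.0, -2.3]
grip_width: 0.726
gripper_force: 30.0
```

Request:
{"method": "apply_moves", "body": {"rows": [0,0,0,0,0,-0.07,-1,0,0,0,0,0,-0.14,-1,0,0,0,0,0,-0.21,-1,0,0,0,0,0,-0.28,-1,0,0,0,0,0,-0.34,-1,0,0,0,0,0,-0.34,-1,0,0,0,0,0,-0.34,-1]}}

```text
clock: 45.48
eef_pos: [0.4623, 0.1327, 0.1573]
ee_rot: [0.0, 0.734, 0.679, 0.0]
wrist_force: [-0.5, -0.8, -2.3]
grip_width: 0.727
gripper_force: 30.0
```

Request:
{"method": "apply_moves", "body": {"rows": [0,0,-0.015,0,0,0,-1,0,0,-0.04,0,0,0,-1,0,0,-0.065,0,0,0,-1,0,0,-0.09,0,0,0,-1,0,0,-0.107,0,0,0,-1,0,0,-0.115,0,0,0,-1,0,0,-0.115,0,0,0,-1,0,0,-0.115,0,0,0,-1]}}

```text
clock: 46.15
eef_pos: [0.4623, 0.1326, 0.0646]
ee_rot: [-0.0, 0.735, 0.678, -0.0]
wrist_force: [0.3, 0.1, -1.9]
grip_width: 0.729
gripper_force: 30.0
```

Request:
{"method": "apply_moves", "body": {"rows": [0.001,0,-0.007,0,0,0,-1,0.001,0,-0.012,0,0,0,-1,0.001,0,-0.012,0,0,0,-1,0.001,0,-0.012,0,0,0,-1,0.001,0,-0.012,0,0,0,1,0.001,0,-0.012,0,0,0,1,0.001,0,-0.012,0,0,0,1,0.001,0,-0.012,0,0,0,1]}}

```text
clock: 46.82
eef_pos: [0.4635, 0.1325, 0.0554]
ee_rot: [0.0, 0.735, 0.678, 0.0]
wrist_force: [-0.0, -0.1, 0.3]
grip_width: 0.964
gripper_force: 0.0
```

Request:
{"method": "apply_moves", "body": {"rows": [0,0,0.015,0,0,0,1,0,0,0.05,0,0,0,1,0,0,0.1,0,0,0,1,0,0,0.15,0,0,0,1,0,-0.01,0.2,0,0,0,1,0,-0.05,0.25,0,0,0,1,-0.03,-0.1,0.3,0,0,0,1,-0.057,-0.14,0.313,0,0,0,1]}}

```text
clock: 47.48
eef_pos: [0.4304, 0.0404, 0.2979]
ee_rot: [0.001, 0.734, 0.679, 0.002]
wrist_force: [1.4, -2.6, 0.0]
grip_width: 1.003
gripper_force: 0.0
```

Request:
{"method": "apply_moves", "body": {"rows": [0,0,0,0,0,0,1,0,0,0,0,0,0,1,0,0,0,0,0,0,1,0,0,0,0,0,0,1]}}

```text
clock: 47.82
eef_pos: [0.4292, 0.0406, 0.2943]
ee_rot: [-0.0, 0.734, 0.679, 0.0]
wrist_force: [0.7, 0.1, -0.1]
grip_width: 0.998
gripper_force: 0.0
```

```bash
python3 - <<'E'
from h import *
from rig import *
o=get_obs();f=grab_frame("wrist");T=wristT(o,f);P=cloud(f,T);print(o["eef_pos"],o["qvel"].round(3))
cv2.imwrite("pics/w5.png",f["img"][:,:,::-1])
for k,a in dict(red=((.462,.134),.05,.09,.125),white=((.421,.044),.05,.11,.14),black=((.448,-.046),.05,.10,.13),cap=((.58,.128),.03,.022,.04)).items():
    try: print(k,*fit(P,*a))
    except Exception as e: print(k,e)
s=grab_frame("side");print("timer",fit(cloud(s),(.439,-.303),.06,.05,.08))
cv2.imwrite("pics/side9.png",s["img"][:,:,::-1])
E
```

```text
[0.42922469 0.04062733 0.29428981] [-0.022  0.015  0.002  0.001  0.002 -0.002  0.002]
red 3339 [464.3 131.3] 33.0 [464.4 131.2] [65.3 64.9] 29.8 104.8
white 2721 [420.7  40.1] 31.2 [420.6  40.8] [61.  61.6] 84.9 125.7
black 1094 [451.5 -40.8] 29.6 [452.1 -31.5] [29.9 59.3] 85.8 112.1
cap 666 [579. 129.] 18.0 [578.5 129.2] [35.  34.6] 76.1 29.3
timer (164, array([ 437.7, -299.1]), 34.3, array([ 437.7, -299.9]), array([64.2, 42.4]), 79.0, 65.3)
```

View pics/side9.png

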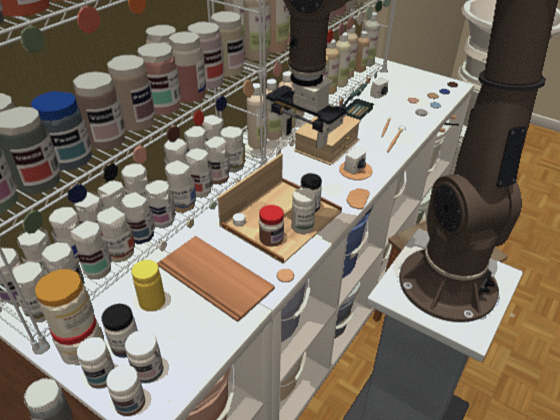

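The side view shows the three jars back in the caddy, with red at (271,225), white (303,210) and black (311,190). The timer is upright on the mat at (355,160), the bystanders haven't moved, and the arm is clear. Jar positions are within about 1.5 mm of the start.

```bash
python3 -c "
from rig import *
print(job_done())"
```

```text
the job is handed in; nothing more can be done
None
```

The job is handed in at about 48 s on the robot clock: the timer stands upright within about 2 mm of the mat's centre, all three jars are back in the caddy within about 1.5 mm of where each stood, and the cap, tile and rib were not touched.

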